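# Trap a wax block on the T-slot bed

## Task

First lay the orange wax block flat on the slotted aluminium bed, centred over the slot with a long side facing the steel fence. Then bring the red-knobbed stop in from the bed's open end so that its foot runs in the channel under the two lips, and slide it along until its broad brass jaw has the block snug, flat and square against the fence. Let go of both, leaving them there, and do not shift the other things on the bench.

Things in the scene. Friction and masses are not known exactly. Their poses are not given: they have to be found in the camera images.
- track: Fixed aluminium T-slot bed, 262 x 84 mm. Origin on the bench; +x along the bed from open end to fence. 5 mm base plate from x -150 to +112 mm. From x -90 to +100 mm two lips overhang a channel 38 mm wide and 11 mm high (z 5 to 16 mm), leaving a slot 18 mm wide along y = 0; the lips' flat top, 84 mm wide at z = 22 mm, is the bed surface. x -150 to -90 mm: open apron, floor z = 5 mm.
- fence_face (a point): Middle of the lower edge of the steel fence's face that looks to the open end, on the bed surface: 100 mm in x, 22 mm in z from the track's origin, axes as the track's (+x into the fence). The fence is 84 mm wide, 12 mm thick and rises 18 mm above the bed surface.
- mouth (a point): Middle of the channel's open mouth, on the channel floor: -90 mm in x, 5 mm in z from the track's origin, axes as the track's. Before it, on the apron, two low dark guides (tops 16 mm above the bench) funnel from about 62 mm apart, 32 mm out from the mouth, to 38 mm at the mouth.
- wax: Orange carving wax block, 32 (its x) x 50 (its y) x 14 mm (z), about 30 g, lying flat on the bench; origin at the centre of its underside. Being the same both ways round, either long side may face the fence.
- stop: Sliding stop, 63 mm tall, about 150 g, upright on the bench; origin under its centre, z up. Round foot 32 mm across, z 0 to 7; neck 11 mm to z 21; brass jaw 30 (its x) x 46 (its y), z 21 to 35, same both ways round, a 46 mm wide face meets the block; thin neck; square red knob 24 x 24, z 41 to 63, to hold. Foot on the channel floor: 3 mm play each side, 4 mm up; jaw 4 mm above the bed.
- round_tin: Bystander: loose round tin with a white lid, 72 mm across, 49 mm tall; origin under its centre.
- black_pot: Bystander: small white pot with a black lid, 45 mm across, 35 mm tall; origin under its centre.
- tape: Bystander: small yellow pocket tape measure, 24 x 64 x 14 mm; origin under its centre.

How it is judged:
By the outcome, as a careful person would: the job done as asked, in the order asked, and still so for the second after the job is handed in, with the robot touching nothing.
It also fails if it takes over 54 s, if anything falls off the work surface, if the arm or the gripper's body presses on something with over 40 N, if the wrist force passes 120 N, or if a joint passes its speed limit or range.

## Robot

A 6-joint arm with a two-finger parallel gripper is mounted at the origin on a cart in front of the work surface, level with it; the furniture and walls round the work are solid. World frame = base frame: x ahead of the robot, y to its left, z up, the work surface at z = 0. Lengths are in m, angles in rad, forces in N, time in s.
With the tool pointing down it reaches from about 0.325 to 0.775 m from the base axis. Payload 5.5 kg.
Tool frame: the origin (TCP) lies between the finger pads; the fingertips stand 25 mm ahead of it and the grasp point (between the pads) lies 6 mm ahead of it (robot.tip_reach is the distance from the TCP to the fingertips, in m); z points along the fingers, y is the line along which they close (so a half turn about z gives the same grasp; the last joint's range is limited). The gripper opens to 85 mm and grips with 20 to 120 N. Pads are 22 mm wide; open, the fingers measure 114 mm over their backs; the gripper's body (76 mm by 85 mm) begins 54 mm behind the grasp point. The pads swing forward as they close: fully open they stand 13 mm farther back than shut.
Start: joints at [-1.241, 0.091, 1.231, -0, 1.82, -0.057], TCP at [0.226, -0.556, 0.256] pointing down, gripper open.
Joint ranges: [-2.87, 2.87], [-0.86, 2.18], [0.17, 2.46], [-1.51, 4.65], [0.06, 2.69], [-2.65, 2.65]. Speed limits (rad/s): [2.57, 2.57, 3.01, 3.14, 3.14, 3.14].

## Interface

Orientations are given as a 3x3 rotation matrix whose columns are the frame's x, y, z axes.
In Python, from rig import robot gives the robot as it stands.
- The arm moves only by the tool move_arm, never from a script. Its argument "deltas" is one flat list of numbers, 7 for each row, row after row: the shift along the tool's x, y, z in mm, then the turn, a rotation vector about the tool's x, y, z in rad, then the closure, from 0 (fully open) to 1 (shut). A call has 1 to 12 rows; each row shifts and turns the commanded pose from where the row before left it, along the tool's axes as they then stand; what a row does not reach is not made up. A row lasts 1/10 s, in which the tool goes at most 50 mm and 8.59 degrees, less where a joint would pass 70% of its speed; a pose out of reach is approached as far as the arm can. A call with a gripper value outside its range is refused whole. The fingers move at their own pace and stop on an object; "squeeze" is the grip in N (left out, the last holds). Time passes only in rows, so rows that do not move let the fingers close. It gives the time, the measured TCP pose, the force, the opening and the grip force at its end, in the units of the state.
- robot.sense(): the state, without advancing time (a new reading comes with each control period).
- robot.read_camera(name): name is "side" or "top"; returns (picture, depth): 420x560x3 uint8, red, green, blue; 420x560 float32, m along the optical axis (not along the pixel's ray), 0 where there is no reading.
- robot.camera_info(name): a dict with "vfov" (degrees; the focal length in pixels is half the picture's height over the tangent of half this angle, whatever the lens; pixels are square), "cx", "cy" (the principal point, pixels), "distortion" ([k1, k2, p1, p2, k3] as OpenCV has them; the pictures are not rectified), "extrinsics" (4x4, takes a point from camera to world coordinates). Camera axes: x right, y up, looking along -z (the intrinsics and any distortion apply to the point x, -y, -z); pixel columns grow to the right and rows downward; lengths in m; the calibration is good to about 2 mm. A picture is of the moment at which its call begins. camera_info takes no time and is no camera call.
- robot.hand_in(): hands the job in; it is judged then, once.
The state is a dict: "clock": time; "joints": joint angles; "qvel": joint speeds; "effort": joint torques, N m; "position": TCP position; "tool_rot": TCP orientation; "wrist_force": force on the tool from outside, world axes, zero at the start; "moment": the same for the moment, N m; "gripper_width": finger opening in m; "grip_force": force on a finger pad.
Only numpy, scipy, OpenCV 4.12 (cv2) and the standard library are available. Lean on these libraries where they do the work, as an engineer would, in place of code of your own. Each camera call takes 0.05 s, during which the arm holds its last target. There are 200 camera calls.

## Working session

There is one attempt and no reset: what is moved stays moved. The work goes in short steps, Python scripts to look and compute and a tool call to move; the robot and the scene stay as the last step left them, time stands still between calls to the robot, and variables do not carry over. Pictures are saved under pics/ and viewed, at most 10 in all, crops included, and the job is handed in when it is done.

Besides the shell and the picture viewer there is one more tool, called after ">>>" as a command line: name --argument value ..., lists and objects as JSON in quotes. move_arm: Moves the arm, as the interface text tells. Its arguments: {"type":"object","properties":{"deltas":{"type":"array","items":{"type":"number"}},"squeeze":{"type":"number"}},"required":["deltas"]}

```bash
mkdir -p pics; ls; cat > h.py <<'E'
import numpy as np, cv2
from rig import robot
def K(n):
    i=robot.camera_info(n); f=210/np.tan(np.radians(i["vfov"])/2)
    return np.array([[f,0,i["cx"]],[0,f,i["cy"]],[0,0,1.]]),np.array(i["distortion"],float),np.array(i["extrinsics"])
def ray(n,uv):
    k,d,E=K(n); p=cv2.undistortPoints(np.array(uv,float).reshape(-1,1,2),k,d).reshape(-1,2)
    r=np.c_[p[:,0],-p[:,1],-np.ones(len(p))]@E[:3,:3].T
    return E[:3,3],r
def onz(n,uv,z):
    o,r=ray(n,uv); return o+r*((z-o[2])/r[:,2])[:,None]
def shot(n,f):
    p,d=robot.read_camera(n); cv2.imwrite(f"pics/{f}.png",p[:,:,::-1]); np.savez(f"pics/{f}.npz",p=p,d=d); return p,d
def load(f):
    a=np.load(f"pics/{f}.npz"); return a["p"],a["d"]
def pts(n,d):
    v,u=np.mgrid[:420,:560]; o,r=ray(n,np.c_[u.ravel(),v.ravel()])
    return (o+r*d.ravel()[:,None]).reshape(420,560,3)
E
python3 - <<'E'
from h import *
for n in("top","side"):
    shot(n,n+"0"); k,d,E=K(n); print(n,k[0,0],k[:2,2],d,E.round(3).tolist())
s=robot.sense(); print(s["clock"],s["gripper_width"],s["tool_rot"])
E
```

```text
pics
top 454.7565551066271 [277.90456804 204.42658982] [-0.12645878  0.          0.          0.          0.        ] [[0.001, 0.98, -0.197, 0.327], [-1.0, 0.002, 0.003, 0.016], [0.003, 0.197, 0.98, 1.277], [0.0, 0.0, 0.0, 1.0]]
side 423.38084911828975 [282.16442792 208.3902637 ] [0.03220011 0.         0.         0.         0.        ] [[-0.936, 0.182, -0.302, 0.278], [-0.352, -0.446, 0.823, 0.852], [0.015, 0.876, 0.482, 0.549], [0.0, 0.0, 0.0, 1.0]]
0.1 0.08533146626572732 [[ 9.26133322e-01  3.77195880e-01 -5.81046189e-04]
 [ 3.77196318e-01 -9.26131851e-01  1.65281562e-03]
 [ 8.53098614e-05 -1.74989611e-03 -9.99998465e-01]]
```

View pics/top0.png

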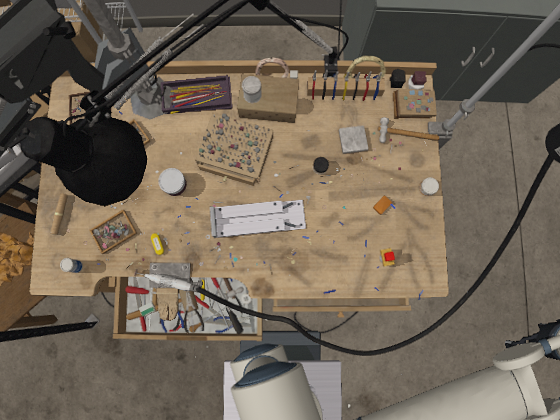

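View pics/side0.png

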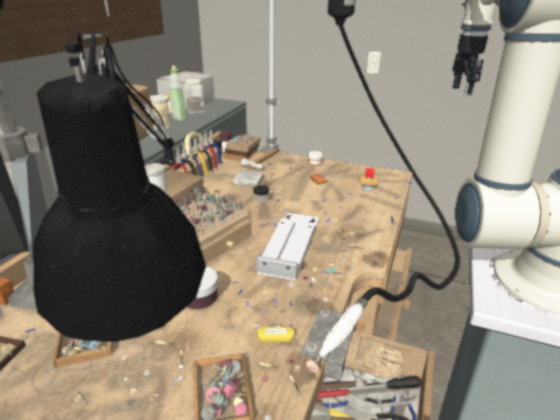

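The top view shows the bed at about (212–305, 200–237) with its fence on the left (world +y). The wax is at (383,205), the stop's red knob at (389,257), the black pot at (321,164), the tape at (157,243) and the white-lidded tin at (172,181). The side view confirms the bed at (290,245).

```bash
python3 - <<'E'
from h import *
p,d=load("top0"); hsv=cv2.cvtColor(p,cv2.COLOR_RGB2HSV); P=pts("top",d)
def blob(m,box):
    z=np.zeros(m.shape,bool); x0,y0,x1,y1=box; z[y0:y1,x0:x1]=1; m=(m&z).astype(np.uint8)
    n,l,s,c=cv2.connectedComponentsWithStats(m); i=1+np.argmax(s[1:,4]); return l==i
H,S,V=[hsv[:,:,i].astype(int) for i in range(3)]
def rep(name,m,z):
    c=cv2.findContours(m.astype(np.uint8),cv2.RETR_EXTERNAL,cv2.CHAIN_APPROX_NONE)[0]
    c=max(c,key=len); ys,xs=np.nonzero(m); w=onz("top",np.c_[xs,ys],z)[:,:2]*1000
    r=cv2.minAreaRect(w.astype(np.float32)); print(name,m.sum(),"mean",w.mean(0).round(1),"rect",np.round(r[0],1),np.round(r[1],1),round(r[2],1),"depthz",np.median(P[m][:,2]).round(4),"pix",xs.mean().round(1),ys.mean().round(1))
rep("wax",blob((S>170)&(H<18)&(V>100),(365,190,400,222)),.014)
rep("knob",blob((S>170)&((H<6)|(H>174)),(375,240,405,275)),.063)
rep("brass",blob((S>130)&(H>10)&(H<30)&(V>130),(375,240,405,275)),.035)
t=blob((S<40)&(V>150),(200,190,315,245)); rep("track",t,.022)
big=cv2.resize(p[190:280,200:410],None,fx=3.8,fy=3.8,interpolation=cv2.INTER_CUBIC); cv2.imwrite("pics/c1.png",big[:,:,::-1])
for u in (214,220,225,240,260,280,295,300): print(u,[tuple(np.round(P[v,u]*1000).astype(int)) for v in (207,214,219,226,232)])
E
```

```text
wax 176 mean [ 581.1 -284.9] rect [ 581.6 -284.7] [30.2 48.4] 43.8 depthz 0.0134 pix 382.1 204.7
knob 73 mean [ 430.3 -287. ] rect [ 430.5 -286.7] [21.  24.7] 10.7 depthz 0.0624 pix 389.3 256.0
brass 110 mean [ 430.  -284.9] rect [ 430.8 -287.4] [45.1 31.3] 10.2 depthz 0.0342 pix 386.1 257.1
track 2302 mean [542.5  64.3] rect [543.5  62.6] [ 85.2 247.7] 5.4 depthz 0.0197 pix 259.4 217.4
214 [(np.int64(569), np.int64(190), np.int64(39)), (np.int64(549), np.int64(189), np.int64(40)), (np.int64(535), np.int64(189), np.int64(39)), (np.int64(515), np.int64(188), np.int64(43)), (np.int64(498), np.int64(188), np.int64(40))]
220 [(np.int64(572), np.int64(176), np.int64(21)), (np.int64(553), np.int64(176), np.int64(18)), (np.int64(541), np.int64(177), np.int64(2)), (np.int64(518), np.int64(174), np.int64(24)), (np.int64(501), np.int64(173), np.int64(25))]
225 [(np.int64(573), np.int64(162), np.int64(19)), (np.int64(552), np.int64(161), np.int64(22)), (np.int64(541), np.int64(163), np.int64(1)), (np.int64(517), np.int64(160), np.int64(26)), (np.int64(501), np.int64(160), np.int64(22))]
240 [(n
[... 439 characters left out ...]
, np.int64(19))]
280 [(np.int64(573), np.int64(7), np.int64(20)), (np.int64(556), np.int64(6), np.int64(2)), (np.int64(539), np.int64(7), np.int64(15)), (np.int64(518), np.int64(7), np.int64(24)), (np.int64(504), np.int64(6), np.int64(0))]
295 [(np.int64(575), np.int64(-36), np.int64(7)), (np.int64(556), np.int64(-36), np.int64(4)), (np.int64(541), np.int64(-36), np.int64(6)), (np.int64(521), np.int64(-36), np.int64(8)), (np.int64(504), np.int64(-36), np.int64(1))]
300 [(np.int64(577), np.int64(-51), np.int64(-3)), (np.int64(555), np.int64(-50), np.int64(7)), (np.int64(540), np.int64(-50), np.int64(8)), (np.int64(521), np.int64(-50), np.int64(5)), (np.int64(505), np.int64(-50), np.int64(0))]
```

View pics/c1.png

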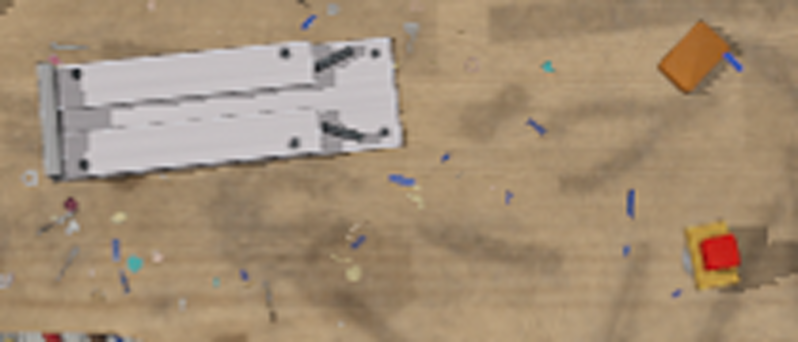

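```bash
python3 - <<'E'
from h import *
p,d=load("top0"); P=pts("top",d); G=p.astype(float).sum(2)
# dark obstacles: cable and lamp
print("cable top"); 
for v,u0,u1 in((160,535,558),(200,505,545),(240,480,525),(300,420,470),(335,380,420)):
    u=u0+np.argmin(G[v,u0:u1]); print((u,v),P[v,u].round(3))
print("lamp",[P[v,u].round(3) for u,v in((85,160),(140,165),(120,190),(85,195))])
ps,ds=load("side0"); Q=pts("side",ds); g=ps.astype(float).sum(2)
print("cable side")
for v,u0,u1 in((40,335,370),(100,360,400),(160,395,440),(210,420,465),(270,430,460)):
    u=u0+np.argmin(g[v,u0:u1]); print((u,v),Q[v,u].round(3))
for n,A in(("top",P),("side",Q)):
    m=(A[...,2]>.1)&(A[...,0]>.3)&(A[...,0]<.72)&(A[...,1]>-.5)&(A[...,1]<.32); print(n,m.sum(), A[m].min(0).round(2) if m.any() else'',A[m].max(0).round(2) if m.any() else '')
# track edges: subpixel vertical gradient
gr=cv2.cvtColor(p,cv2.COLOR_RGB2GRAY).astype(float)
def line(f0,f1,u0,u1,sgn,h=3):
    out=[]
    for u in range(u0,u1):
        c=f0+(f1-f0)*(u-u0)/(u1-u0); vs=np.arange(int(c)-h,int(c)+h+1); gg=np.clip(sgn*(gr[vs+1,u]-gr[vs-1,u]),0,None)
        if gg.sum()>20: out.append((u,(gg*vs).sum()/gg.sum()))
    return np.array(out)
X=lambda a:190+a/3.8
for nm,a,b,s in(("far edge",X(66),X(46),1),("slotfar",X(107),X(88),-1),("slotnear",X(127),X(113),1),("near edge",X(176),X(158),-1)):
    L=line(a,b,224,280,s,2 if 'slot' in nm else 4)
    W=onz("top",L,.022)[:,:2]*1000; f=np.polyfit(W[:,1],W[:,0],1); r=W[:,0]-np.polyval(f,W[:,1])
    print(nm,len(L),"x at y=60:",np.polyval(f,60).round(1),"slope deg",np.degrees(np.arctan(f[0])).round(2),r.std().round(2))
print("gray rows"); 
for v in(208,228): print(v,gr[v,208:226].astype(int),gr[v,276:312].astype(int))
print(robot.tip_reach)
E
```

```text
cable top
(np.int64(552), 160) [ 0.604 -0.575  0.391]
(np.int64(525), 200) [ 0.543 -0.575  0.262]
(np.int64(504), 240) [ 0.462 -0.576  0.14 ]
(np.int64(460), 300) [ 0.309 -0.518 -0.037]
(np.int64(416), 335) [ 0.204 -0.41  -0.131]
lamp [array([0.619, 0.443, 0.326]), array([0.645, 0.358, 0.196]), array([0.578, 0.401, 0.205]), array([0.562, 0.482, 0.222])]
cable side
(np.int64(346), 40) [ 0.594 -0.57   0.369]
(np.int64(372), 100) [ 0.492 -0.583  0.187]
(np.int64(405), 160) [ 0.352 -0.548  0.007]
(np.int64(437), 210) [ 0.224 -0.44  -0.104]
(np.int64(455), 270) [ 0.155 -0.207 -0.159]
top 942 [0.33 0.02 0.1 ] [0.71 0.09 1.28]
side 0  
far edge 56 x at y=60: 585.0 slope deg -5.22 1.8
slotfar 56 x at y=60: 554.1 slope deg -6.16 0.56
slotnear 24 x at y=60: 532.9 slope deg -5.43 0.77
near edge 56 x at y=60: 501.4 slope deg -5.95 0.57
gray rows
208 [142 153 163 155 156 132 102 140 144 145 126  71  49 156 196 193 191 191] [193 193 192 192 193 197 145  43  84 137 153 149 184 199 197 196 195 194
 194 194 194 195 194 194 194 195 202 150 106 134 142 145 143 142 140 137]
228 [126 131 120 131 161 155 150 115 114 157 149 148 149 148 145 175 197 196] [115  79 127 185 199 198 198 201 160 131 145 145 146 143 181 196 195 196
 197 197 196 200 202 201 199 198 196 189 171 135 110 142 154 153 153 147]
0.025
```

```bash
python3 - <<'E'
from h import *
p,d=load("top0"); gr=cv2.cvtColor(p,cv2.COLOR_RGB2GRAY).astype(float)
th=np.radians(5.7); ex=np.array([-np.sin(th),np.cos(th)]); c0=np.array([543.4,60.]); ey=np.array([-ex[1],ex[0]])
def proj(u,v,z): w=onz("top",[(u,v)],z)[0,:2]*1000-c0; return w@ex,w@ey
def edge(rows,u0,u1,z,sgn,nm,sh):
    o=[]
    for v in rows:
        a=u0+sh*(v-rows[0]); us=np.arange(int(a),int(a)+u1-u0); g=np.clip(sgn*(gr[v,us+1]-gr[v,us-1]),0,None); u=(g*us).sum()/g.sum(); o.append(proj(u,v,z)[0])
    print(nm,np.median(o).round(1),np.round(o,1))
edge(range(204,226),300,308,.005,-1,"apron end (-150)",.1)
edge(list(range(203,207))+list(range(226,230)),279,287,.022,-1,"lip end (-90)",.1)
for v in(205,208,211,224,227,230): print(v,209,gr[v,209:226].astype(int))
# frame-projected top image of track, 3 px/mm? -> rectified strip at z=22
xs=np.arange(-175,135,.5); ys=np.arange(60,-60,-.5)
W=c0[None,None]+xs[None,:,None]*ex+ys[:,None,None]*ey
k,D,E=K("top"); pc=(np.c_[W.reshape(-1,2)/1000,np.full(W.size//2,.022)]-E[:3,3])@E[:3,:3]
q=cv2.projectPoints(pc*[1,-1,-1],np.zeros(3),np.zeros(3),k,D)[0].reshape(len(ys),len(xs),2).astype(np.float32)
im=cv2.remap(p,q[...,0],q[...,1],cv2.INTER_CUBIC)
cv2.imwrite("pics/rect.png",im[:,:,::-1])
E
```

```text
apron end (-150) -120.8 [-122.4 -120.8 -121.6 -123.1 -120.9 -120.9 -120.4 -120.1 -120.  -120.6
 -121.3 -121.6 -121.2 -120.4 -120.3 -120.5 -119.5 -120.2 -120.6 -121.6
 -121.9 -121.4]
lip end (-90) -62.1 [-61.1 -67.3 -66.5 -63.3 -62.7 -61.4 -60.8 -61.2]
205 209 [145 142 141 136 130 121 130 140 139 139 134 131 134 138 140 142 142]
208 209 [153 163 155 156 132 102 140 144 145 126  71  49 156 196 193 191 191]
211 209 [147 138 158 154 134  87 125 151 150 152 143 139 179 198 195 195 195]
224 209 [135 138 152 159 155 135  78  99 143 153 152 141 130 132 151 172 181]
227 209 [128 128 146 160 154 148 111 108 149 147 146 145 147 144 174 196 194]
230 209 [128 121 135 161 156 155 125 113 156 149 148 148 148 178 199 196 193]
```

View pics/rect.png

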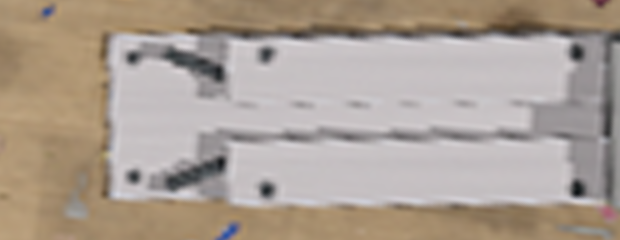

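The rectified bed is consistent: apron end, lip end and fence face agree to about 1 mm. That puts the track origin near (540.5, 88.6) mm, its yaw at 95.7° and the fence on the left. I'm moving to the wax now.

>>> move_arm --deltas '[0,0,0,0,0,-0.126,0,0,0,0,0,0,-0.126,0,0,0,0,0,0,-0.125,0,30,4,5,0,0,0,0,40,5,10,0,0,0,0,40,5,15,0,0,0,0,40,5,15,0,0,0,0,40,5,15,0,0,0,0,40,5,15,0,0,0,0,40,5,15,0,0,0,0,40,5,15,0,0,0,0,40,5,15,0,0,0,0]' --squeeze 40

```text
clock: 1.3
position: [0.5105, -0.344, 0.1352]
tool_rot: [[0.722, 0.692, -0.001], [0.692, -0.722, 0.0], [-0.0, -0.001, -1.0]]
wrist_force: [0.6, -0.7, -0.5]
gripper_width: 0.0855
grip_force: 0.0
```

```bash
cat > go.py <<'E'
import sys
from h import *
def go(x,y,z,yaw):
    "remaining turn about tool z, then shift in tool axes (turned), mm; yaw = world angle of closing line, deg"
    s=robot.sense(); R=np.array(s["tool_rot"]); p=np.array(s["position"])*1000
    cur=np.degrees(np.arctan2(R[1,1],R[0,1])); dy=(yaw-cur+90)%180-90; a=np.radians(cur+dy)
    ty=np.array([np.cos(a),np.sin(a),0]); tz=np.array([0,0,-1.]); tx=np.cross(ty,tz)
    d=np.array([x,y,z])-p; print("clock",round(s["clock"],2),"pos",p.round(1),"yaw",cur.round(2),"width",round(s["gripper_width"]*1000,1),"grip",s["grip_force"],"F",np.round(s["wrist_force"],1),"tilt",R[:2,2].round(4),"q6",round(s["joints"][5],2))
    print("turn rz",round(-np.radians(dy),4),"shift tool",np.round([d@tx,d@ty,d@tz],1))
if __name__=="__main__": go(*map(float,sys.argv[1:]))
E
python3 go.py 581.3 -284.8 80 -46.2
```

```text
clock 1.3 pos [ 510.5 -344.   135.2] yaw -46.23 width 85.5 grip 0.0 F [ 0.6 -0.7 -0.5] tilt [-0.0006  0.0004] q6 0.16
turn rz -0.0006 shift tool [92.1  6.2 55.2]
```

>>> move_arm --deltas '[30,2,15,0,0,0,0,31,2,10,0,0,0,0,31,2,10,0,0,0,0,0,0,15,0,0,0,0,0,0,20,0,0,0,0,0,0,20,0,0,0,0,0,0,13,0,0,0,0,0,0,5,0,0,0,0,0,0,0,0,0,0,0]'

```text
clock: 2.2
position: [0.5795, -0.2862, 0.0274]
tool_rot: [[0.723, 0.691, -0.001], [0.691, -0.723, 0.001], [-0.001, -0.002, -1.0]]
wrist_force: [0.5, -0.8, 0.0]
gripper_width: 0.0854
grip_force: 0.0
```

```bash
python3 - <<'E'
from h import *
from go import go
go(581.3,-284.8,27,-46.2)
p,d=shot("side","s1"); cv2.imwrite("pics/s1c.png",cv2.resize(p[130:220,270:400],None,fx=6,fy=6,interpolation=cv2.INTER_CUBIC)[:,:,::-1])
E
```

```text
clock 2.2 pos [ 579.5 -286.2   27.4] yaw -46.26 width 85.4 grip 0.0 F [ 0.5 -0.8  0. ] tilt [-0.0015  0.0007] q6 0.3
turn rz -0.0011 shift tool [2.3 0.3 0.4]
```

View pics/s1c.png

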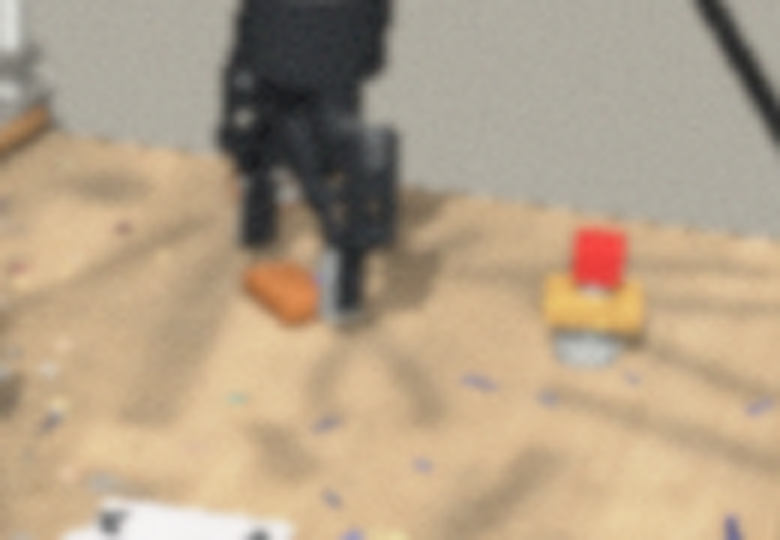

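The side view shows the open fingers at crop (258,240) and (345,310), straddling the wax at (285,295) along its long axis. I'm closing now.

>>> move_arm --deltas '[2,0,0,0,0,0,0,0,0,0,0,0,0,1,0,0,0,0,0,0,1,0,0,0,0,0,0,1,0,0,0,0,0,0,1,0,0,0,0,0,0,1,0,0,0,0,0,0,1]' --squeeze 30

```text
clock: 2.95
position: [0.5821, -0.285, 0.0293]
tool_rot: [[0.722, 0.692, 0.002], [0.692, -0.722, -0.001], [0.001, 0.002, -1.0]]
wrist_force: [0.4, -0.2, 5.8]
gripper_width: 0.0471
grip_force: 31.6
```

>>> move_arm --deltas '[0,0,-5,0,0,0,1,0,0,-20,0,0,0,1,0,0,-30,0,0,0,1,0,0,-30,0,0,0,1,0,0,0,0,0,0,1]'

```text
clock: 3.45
position: [0.5833, -0.2857, 0.1188]
tool_rot: [[0.722, 0.692, 0.007], [0.692, -0.722, -0.004], [0.002, 0.008, -1.0]]
wrist_force: [0.1, 0.1, 1.6]
gripper_width: 0.0477
grip_force: 30.9
```

```bash
python3 - <<'E'
from h import *
from go import go
go(532.4,170.2,112,5.7)
p,d=shot("side","s2"); cv2.imwrite("pics/s2c.png",cv2.resize(p[110:220,270:400],None,fx=5,fy=5,interpolation=cv2.INTER_CUBIC)[:,:,::-1])
E
```

```text
clock 3.45 pos [ 583.3 -285.7  118.8] yaw -46.24 width 47.7 grip 30.866748170228675 F [0.1 0.1 1.6] tilt [ 0.0069 -0.0039] q6 0.3
turn rz -0.9065 shift tool [458.7  -5.4   6.8]
```

View pics/s2c.png

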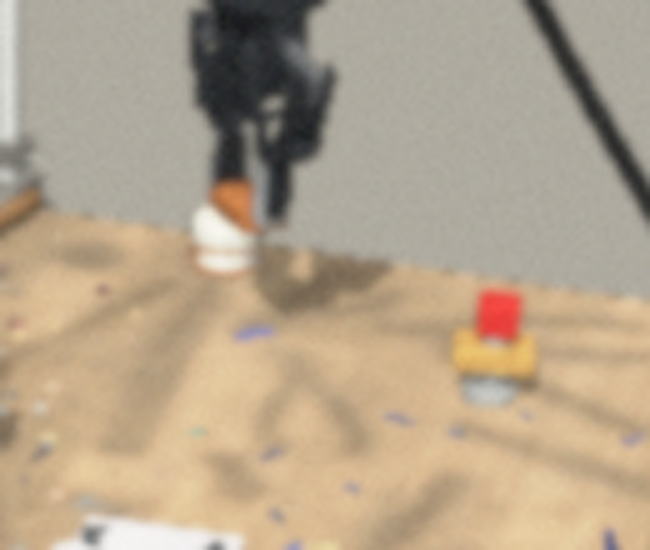

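The wax is lifted with the grip at (230–280, 100–230) in the crop. Its tilt is hard to judge from this view, so I'm checking it with the depth data.

```bash
cat > tilt.py <<'E'
from h import *
def tilt(name,f,box):
    p,d=load(f); hsv=cv2.cvtColor(p,cv2.COLOR_RGB2HSV).astype(int); m=(hsv[...,1]>150)&(hsv[...,0]<18)&(hsv[...,2]>80)
    z=np.zeros(m.shape,bool); x0,y0,x1,y1=box; z[y0:y1,x0:x1]=1; m&=z&(d>0)
    s=robot.sense(); R=np.array(s["tool_rot"]); t=np.array(s["position"]); P=(pts(name,d)[m]-t)@R*1000
    print(name,m.sum(),"tool-frame min/max",np.percentile(P,3,axis=0).round(1),np.percentile(P,97,axis=0).round(1))
    for v in np.unique(np.nonzero(m)[0]): 
        r=np.nonzero(m)[0]==v; us=np.nonzero(m)[1][r]; print(v,us.min(),us.max(),P[r].min(0).round(0),P[r].max(0).round(0))
E
python3 - <<'E'
from tilt import *
tilt("side","s2",(305,140,335,162))
shot("top","t2"); tilt("top","t2",(360,185,410,225))
E
```

```text
side 28 tool-frame min/max [ -3.9 -16.6   9.9] [14.8 19.  16.6]
147 315 318 [-6. 14. 10.] [ 5. 20. 13.]
148 314 318 [-3.  7. 10.] [10. 15. 14.]
149 314 318 [ 4. -0. 10.] [15.  5. 11.]
150 314 318 [ 5. -4. 12.] [14.  8. 16.]
151 315 318 [ 10. -12.  12.] [14.  4. 17.]
152 316 318 [ 12. -16.  13.] [14. -7. 16.]
153 317 318 [ 15. -20.  14.] [ 15. -15.  16.]Traceback (most recent call last):
  File "<stdin>", line 3, in <module>
  File "tilt.py", line 6, in tilt
    print(name,m.sum(),"tool-frame min/max",np.percentile(P,3,axis=0).round(1),np.percentile(P,97,axis=0).round(1))
                                            ~~~~~~~~~~~~~^^^^^^^^^^^^
    return _quantile_unchecked(
        a, q, axis, out, overwrite_input, method, keepdims, weights)
    return _ureduce(a,
                    func=_quantile_ureduce_func,
    ...<5 lines>...
                    overwrite_input=overwrite_input,
                    method=method)
    r = func(a, **kwargs)
    result = _quantile(arr,
                       quantiles=q,
    ...<2 lines>...
                       out=out,
                       weights=wgt)
    slices_having_nans = np.isnan(arr[-1, ...])
                                  ~~~^^^^^^^^^
IndexError: index -1 is out of bounds for axis 0 with size 0
```

The wax is flat in the grip, with its top level and its centre within about 1 mm of the tool's x. I'm carrying it to the bed.

>>> move_arm --deltas '[0,0,0,0,0,-0.13,1,0,0,0,0,0,-0.13,1,0,0,0,0,0,-0.13,1,0,0,0,0,0,-0.13,1,0,0,0,0,0,-0.13,1,0,0,0,0,0,-0.13,1,0,0,0,0,0,-0.127,1,20,0,0,0,0,0,1,35,0,0,0,0,0,1,40,0,0,0,0,0,1,40,0,0,0,0,0,1,40,0,0,0,0,0,1]'

```text
clock: 4.75
position: [0.5626, -0.1089, 0.1106]
tool_rot: [[-0.099, 0.995, -0.004], [0.995, 0.099, 0.001], [0.001, -0.004, -1.0]]
wrist_force: [0.5, 0.4, -1.1]
gripper_width: 0.0475
grip_force: 30.9
```

>>> move_arm --deltas '[40,-1,0,0,0,0,1,40,-1,0,0,0,0,1,40,-1,0,0,0,0,1,40,-1,0,0,0,0,1,35,-1,0,0,0,0,1,30,0,0,0,0,0,1,20,0,0,0,0,0,1,10,0,0,0,0,0,1,0,0,0,0,0,0,1,0,0,0,0,0,0,1]'

```text
clock: 5.75
position: [0.5334, 0.1419, 0.1123]
tool_rot: [[-0.1, 0.995, -0.002], [0.995, 0.1, -0.001], [-0.001, -0.002, -1.0]]
wrist_force: [0.8, -0.6, 0.4]
gripper_width: 0.0473
grip_force: 30.9
```

```bash
python3 - <<'E'
from tilt import *
from go import go
go(532.4,170.2,60,5.7)
p,d=shot("side","s3"); cv2.imwrite("pics/s3c.png",cv2.resize(p[150:300,220:350],None,fx=4.5,fy=4,interpolation=cv2.INTER_CUBIC)[:,:,::-1])
tilt("side","s3",(240,200,345,275))
E
```

```text
clock 5.75 pos [533.4 141.9 112.3] yaw 5.72 width 47.3 grip 30.865476661711 F [ 0.8 -0.6  0.4] tilt [-0.0015 -0.0009] q6 0.1
turn rz 0.0003 shift tool [28.3  1.8 52.3]
side 190 tool-frame min/max [ -8.3 -20.8  14.3] [15.4 19.3 23.9]
221 275 282 [-12.   8.  13.] [-4. 22. 17.]
222 275 288 [-10.  -6.  14.] [-1. 20. 17.]
223 275 292 [-10. -15.  14.] [ 2. 20. 18.]
224 274 293 [ -6. -18.  15.] [ 7. 20. 18.]
225 274 293 [ -1. -18.  13.] [12. 19. 17.]
226 274 293 [  3. -19.  14.] [13. 19. 17.]
227 273 293 [  7. -20.  15.] [15. 20. 18.]
228 273 293 [ 10. -22.  15.] [15. 21. 22.]
229 274 293 [ 11. -22.  15.] [17. 19. 25.]
230 280 294 [ 12. -24.  18.] [16.  6. 24.]
231 284 293 [ 13. -22.  21.] [17. -4. 24.]
232 290 293 [ 12. -22.  24.] [ 13. -16.  25.]
```

View pics/s3c.png

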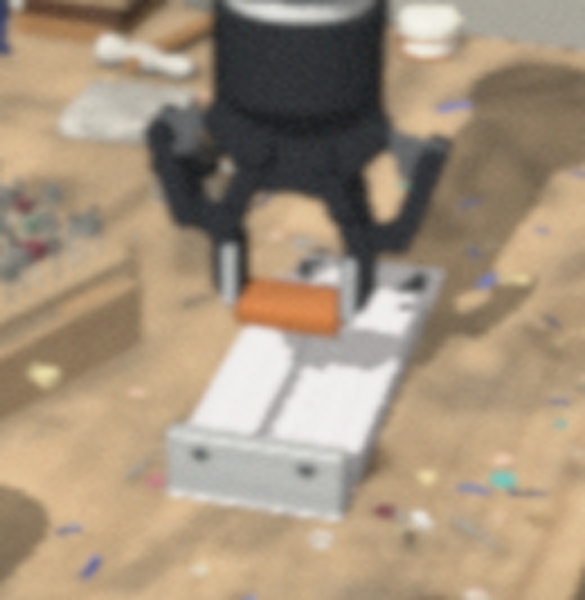

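The side view shows the wax (crop (290,305)) held level and parallel to the fence (crop (260,440)), above the slot. I'm cross-checking the fence position from this view.

```bash
python3 - <<'E'
from h import *
th=np.radians(5.7); ex=np.array([-np.sin(th),np.cos(th)]); ey=np.array([-ex[1],ex[0]]); o=np.array([540.55,88.56])
for u,v,z in((257.3,257.5,.04),(297.3,262.5,.04),(257.5,272.5,0.),(296.5,279,0.)):
    w=onz("side",[(u,v)],z)[0,:2]*1000-o; print("track",(w@ex).round(1),(w@ey).round(1))
p,d=load("side0"); gr=cv2.cvtColor(p,cv2.COLOR_RGB2GRAY); P=pts("side",d)
for n in("t","x"):
    pass
# brightness along centreline pieces at +-30 in track y, z .04 near fence top
k,D,E=K("side")
for y in(-30,-15,15,30):
    xs=np.arange(84,120,2.); W=np.c_[(o+xs[:,None]*ex+y*ey)/1000,np.full(len(xs),.04)]
    q=cv2.projectPoints((W-E[:3,3])@E[:3,:3]*[1,-1,-1],np.zeros(3),np.zeros(3),k,D)[0].astype(np.float32).reshape(1,-1,2)
    print(y,dict(zip(xs.astype(int).tolist(),cv2.remap(gr,q[...,0],q[...,1],1)[0].tolist())))
E
```

```text
track 106.9 -40.6
track 100.9 42.4
track 104.9 -41.4
track 103.4 42.6
-30 {84: 238, 86: 238, 88: 238, 90: 238, 92: 236, 94: 234, 96: 227, 98: 218, 100: 210, 102: 202, 104: 209, 106: 214, 108: 216, 110: 214, 112: 205, 114: 196, 116: 189, 118: 187}
-15 {84: 241, 86: 240, 88: 240, 90: 239, 92: 237, 94: 234, 96: 227, 98: 220, 100: 211, 102: 205, 104: 210, 106: 215, 108: 219, 110: 214, 112: 206, 114: 197, 116: 190, 118: 187}
15 {84: 240, 86: 240, 88: 239, 90: 238, 92: 237, 94: 233, 96: 228, 98: 221, 100: 214, 102: 209, 104: 207, 106: 212, 108: 214, 110: 210, 112: 202, 114: 194, 116: 191, 118: 189}
30 {84: 242, 86: 242, 88: 241, 90: 241, 92: 241, 94: 237, 96: 231, 98: 223, 100: 215, 102: 207, 104: 206, 106: 211, 108: 214, 110: 214, 112: 203, 114: 190, 116: 173, 118: 157}
```

>>> move_arm --deltas '[9,1,0,0,0,0,1,10,1,10,0,0,0,1,9,0,15,0,0,0,1,0,0,15,0,0,0,1,0,0,10,0,0,0,1,0,0,5,0,0,0,1,0,0,2,0,0,0,1,0,0,0,0,0,0,1]'

```text
clock: 6.6
position: [0.5329, 0.1705, 0.0561]
tool_rot: [[-0.1, 0.995, -0.0], [0.995, 0.1, -0.0], [0.0, -0.0, -1.0]]
wrist_force: [0.1, 0.3, -0.2]
gripper_width: 0.0477
grip_force: 31.2
```

```bash
python3 go.py 532.4 169.7 51.3 5.7
```

```text
clock 6.6 pos [532.9 170.5  56.1] yaw 5.71 width 47.7 grip 31.22116039157845 F [ 0.1  0.3 -0.2] tilt [-0.0003 -0.    ] q6 0.15
turn rz 0.0002 shift tool [-0.8 -0.5  4.8]
```

>>> move_arm --deltas '[0,0,2,0,0,0,1,0,0,1,0,0,0,1,0,0,1,0,0,0,1,0,0,0,0,0,0,1]'

```text
clock: 7.0
position: [0.5329, 0.1707, 0.0523]
tool_rot: [[-0.1, 0.995, 0.0], [0.995, 0.1, 0.0], [0.0, 0.0, -1.0]]
wrist_force: [-0.2, -0.9, 0.0]
gripper_width: 0.0476
grip_force: 31.2
```

>>> move_arm --deltas '[0,0,1,0,0,0,1,0,0,0,0,0,0,1]'

```text
clock: 7.2
position: [0.533, 0.1707, 0.0514]
tool_rot: [[-0.1, 0.995, 0.0], [0.995, 0.1, 0.0], [0.0, 0.0, -1.0]]
wrist_force: [0.8, -0.2, 1.0]
gripper_width: 0.0476
grip_force: 31.2
```

>>> move_arm --deltas '[0,0,0.7,0,0,0,1,0,0,0,0,0,0,1]'

```text
clock: 7.4
position: [0.533, 0.1708, 0.0513]
tool_rot: [[-0.1, 0.995, 0.0], [0.995, 0.1, 0.0], [0.0, 0.0, -1.0]]
wrist_force: [-2.4, -0.7, 4.4]
gripper_width: 0.0473
grip_force: 31.8
```

>>> move_arm --deltas '[0,0,0,0,0,0,0.3,0,0,0,0,0,0,0,0,0,0,0,0,0,0,0,0,0,0,0,0,0,0,0,-5,0,0,0,0,0,0,-20,0,0,0,0,0,0,-30,0,0,0,0,0,0,-30,0,0,0,0,-30,0,-15,0,0,0,0,-40,0,0,0,0,0,0,-40,0,0,0,0,0,0,-40,0,0,0,0,0,0]'

```text
clock: 8.6
position: [0.548, 0.0202, 0.1514]
tool_rot: [[-0.101, 0.995, 0.001], [0.995, 0.101, -0.0], [-0.0, 0.001, -1.0]]
wrist_force: [0.4, -0.7, -0.2]
gripper_width: 0.0856
grip_force: 0.0
```

```bash
python3 - <<'E'
from h import *
from go import go
go(430.4,-286.8,120,15.7)
th=np.radians(5.7); ex=np.array([-np.sin(th),np.cos(th)]); ey=np.array([-ex[1],ex[0]]); o=np.array([540.55,88.56])
for n,b in(("top",(200,190,260,245)),("side",(240,200,345,275))):
    p,d=shot(n,n[0]+"4"); hsv=cv2.cvtColor(p,cv2.COLOR_RGB2HSV).astype(int); m=(hsv[...,1]>150)&(hsv[...,0]<18)&(hsv[...,2]>80)
    z=np.zeros(m.shape,bool); z[b[1]:b[3],b[0]:b[2]]=1; m&=z; ys,xs=np.nonzero(m); print(n,m.sum())
    w=onz(n,np.c_[xs,ys],.036)[:,:2]*1000-o; T=np.c_[w@ex,w@ey].astype(np.float32)
    print("track mean",T.mean(0).round(1),"min",np.percentile(T,2,axis=0).round(1),"max",np.percentile(T,98,axis=0).round(1),"rect",cv2.minAreaRect(T),"zmed",np.median(pts(n,d)[m][:,2]))
a=cv2.resize(load("s4")[0][190:290,240:350],None,fx=4,fy=4,interpolation=2); b=cv2.resize(load("t4")[0][185:245,200:310],None,fx=3.5,fy=3.5,interpolation=2)
c=np.zeros((410,800,3),np.uint8); c[:400,:440]=a; b=b[:, :360]; c[:b.shape[0],440:440+b.shape[1]]=b; cv2.imwrite("pics/c4.png",c[:,:,::-1])
E
```

```text
clock 8.6 pos [548.   20.2 151.4] yaw 5.77 width 85.6 grip 0.0 F [ 0.4 -0.7 -0.2] tilt [ 0.0012 -0.    ] q6 -0.13
turn rz -0.1733 shift tool [-263.7 -196.2   31.4]
top 188
track mean [83.1  1.2] min [ 68.8 -22.2] max [97.4 24.5] rect ((82.93821716308594, 1.1573982238769531), (29.793062210083008, 48.81573486328125), 1.4781229496002197) zmed 0.03575314144730857
side 72
track mean [79.8  2.5] min [ 73.4 -17.7] max [85.6 22. ] rect ((79.56099700927734, 2.431303024291992), (41.93424606323242, 13.077596664428711), 87.08798217773438) zmed 0.03569571675479066
```

View pics/c4.png

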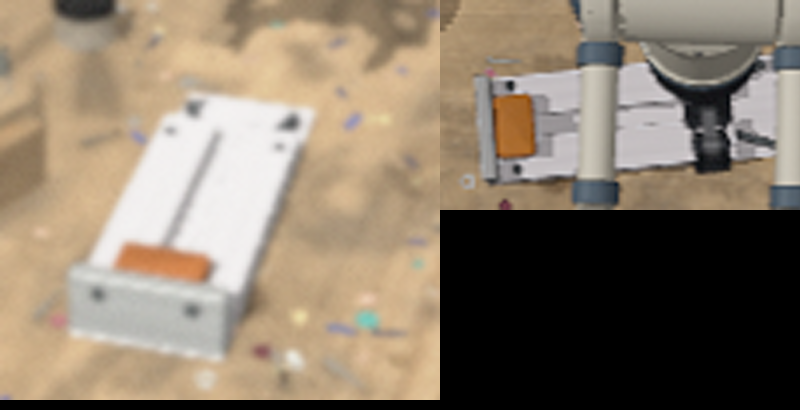

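The wax lies flat on the bed at track x≈83, y≈1, about 1 mm short of the fence and square to it (left crop (163,262), right crop (515,126)). Next is the stop.

```bash
python3 go.py 430.4 -286.8 120 10.4
```

```text
clock 8.7 pos [548.1  17.2 151. ] yaw 5.44 width 85.7 grip 0.0 F [ 0.2  0.7 -1.1] tilt [ 0.0006 -0.002 ] q6 -0.12
turn rz -0.0866 shift tool [-277.7 -170.7   31. ]
```

>>> move_arm --deltas '[0,0,0,0,0,-0.086,0,-20,-12,0,0,0,0,0,-32,-20,0,0,0,0,0,-36,-22,0,0,0,0,0,-36,-22,0,0,0,0,0,-36,-22,0,0,0,0,0,-36,-22,0,0,0,0,0,-36,-22,0,0,0,0,0,-30,-18,0,0,0,0,0,-15,-10,10,0,0,0,0,0,0,15,0,0,0,0,0,0,5,0,0,0,0]'

```text
clock: 9.9
position: [0.4316, -0.2812, 0.1185]
tool_rot: [[-0.184, 0.983, -0.002], [0.983, 0.184, 0.002], [0.003, -0.002, -1.0]]
wrist_force: [-0.6, 0.6, 0.1]
gripper_width: 0.0854
grip_force: 0.0
```

```bash
python3 go.py 430.4 -286.8 68 10.4
```

```text
clock 9.9 pos [ 431.6 -281.2  118.5] yaw 10.63 width 85.4 grip 0.0 F [-0.6  0.6  0.1] tilt [-0.002   0.0024] q6 -0.83
turn rz 0.0039 shift tool [-5.3 -2.1 50.5]
```

>>> move_arm --deltas '[-1,-1,10,0,0,0,0,0,0,15,0,0,0,0,0,0,10,0,0,0,0,0,0,8,0,0,0,0,0,0,0,0,0,0,0]'

```text
clock: 10.4
position: [0.4307, -0.2825, 0.0758]
tool_rot: [[-0.185, 0.983, -0.002], [0.983, 0.185, 0.002], [0.002, -0.002, -1.0]]
wrist_force: [-0.0, 1.1, -0.2]
gripper_width: 0.0856
grip_force: 0.0
```

```bash
python3 - <<'E'
from h import *
from go import go
go(430.4,-286.8,68,10.4)
p,d=shot("side","s5"); hsv=cv2.cvtColor(p,cv2.COLOR_RGB2HSV).astype(int)
s=robot.sense(); R=np.array(s["tool_rot"]); t=np.array(s["position"])
b=np.zeros(d.shape,bool); b[155:200,345:395]=1
m=b&(hsv[...,1]>170)&((hsv[...,0]<6)|(hsv[...,0]>174))&(d>0); P=(pts("side",d)[m]-t)@R*1000; print("knob in tool",m.sum(),np.percentile(P,5,axis=0).round(1),np.percentile(P,95,axis=0).round(1))
p0,d0=load("side0"); h0=cv2.cvtColor(p0,cv2.COLOR_RGB2HSV).astype(int); m=b&(h0[...,1]>170)&((h0[...,0]<6)|(h0[...,0]>174))&(d0>0)
Q=pts("side",d0)[m]*1000; print("knob side0",m.sum(),np.percentile(Q,5,axis=0).round(1),np.percentile(Q,95,axis=0).round(1), np.median(Q,axis=0).round(1))
E
```

```text
clock 10.4 pos [ 430.7 -282.5   75.8] yaw 10.69 width 85.6 grip 0.0 F [-0.   1.1 -0.2] tilt [-0.0022  0.0017] q6 -0.83
turn rz 0.005 shift tool [-4.1 -1.1  7.8]
knob in tool 57 [-9.5 -9.7 13.1] [ 6.9  8.6 29.5]
knob side0 50 [ 421.9 -291.7   47.2] [ 438.3 -276.    63.4] [ 430.2 -280.2   56. ]
```

>>> move_arm --deltas '[-2,-0.5,3,0,0,0.002,0,-2,-0.5,4,0,0,0.002,0,0,0,0,0,0,0,0,0,0,0,0,0,0,1,0,0,0,0,0,0,1,0,0,0,0,0,0,1,0,0,0,0,0,0,1,0,0,0,0,0,0,1,0,0,0,0,0,0,1,0,0,0,0,0,0,1,0,0,0,0,0,0,1]' --squeeze 50

```text
clock: 11.55
position: [0.4312, -0.2875, 0.0709]
tool_rot: [[-0.181, 0.983, 0.001], [0.983, 0.181, -0.0], [-0.0, 0.0, -1.0]]
wrist_force: [0.3, 0.0, 2.9]
gripper_width: 0.0229
grip_force: 49.9
```

```bash
python3 go.py 430.4 -286.8 68 10.4
```

```text
clock 11.55 pos [ 431.2 -287.5   70.9] yaw 10.43 width 22.9 grip 49.926379323005676 F [0.3 0.  2.9] tilt [ 0.0006 -0.0003] q6 -0.84
turn rz 0.0005 shift tool [ 0.9 -0.6  2.9]
```

>>> move_arm --deltas '[0,0,-5,0,0,0,1,0,0,-15,0,0,0.04,1,0,0,-20,0,0,0.042,1,0,0,-5,0,0,0,1,0,0,0,0,0,0,1]'

```text
clock: 12.05
position: [0.4312, -0.2877, 0.1162]
tool_rot: [[-0.101, 0.995, 0.001], [0.995, 0.101, -0.001], [-0.001, 0.001, -1.0]]
wrist_force: [0.4, 0.7, -2.8]
gripper_width: 0.0228
grip_force: 49.6
```

```bash
python3 go.py 553.3 -38.8 100 5.7
```

```text
clock 12.05 pos [ 431.2 -287.7  116.2] yaw 5.79 width 22.8 grip 49.57907438278198 F [ 0.4  0.7 -2.8] tilt [ 0.0011 -0.0009] q6 -0.76
turn rz 0.0016 shift tool [235.6 146.2  16.2]
```

>>> move_arm --deltas '[15,10,0,0,0,0,1,30,18,0,0,0,0,1,32,20,0,0,0,0.0015,1,32,20,0,0,0,0,1,32,20,0,0,0,0,1,32,20,0,0,0,0,1,30,18,4,0,0,0,1,20,12,4,0,0,0,1,12,8,4,0,0,0,1,0,0,4,0,0,0,1,0,0,0,0,0,0,1,0,0,0,0,0,0,1]'

```text
clock: 13.25
position: [0.5525, -0.0403, 0.0992]
tool_rot: [[-0.097, 0.995, -0.001], [0.995, 0.097, -0.0], [-0.0, -0.001, -1.0]]
wrist_force: [-0.2, -0.5, -3.0]
gripper_width: 0.0227
grip_force: 49.5
```

```bash
python3 - <<'E'
from h import *
from go import go
go(553.3,-38.8,76.5,5.7)
shot("side","s6"); shot("top","t6")
a=cv2.resize(load("s6")[0][130:290,230:370],None,fx=3.5,fy=3.5,interpolation=2); b=cv2.resize(load("t6")[0][180:250,205:325],None,fx=2.5,fy=2.5,interpolation=2)
c=np.zeros((570,800,3),np.uint8); c[:a.shape[0],:a.shape[1]]=a; c[:b.shape[0],495:495+b.shape[1]]=b; cv2.imwrite("pics/c6.png",c[:,:,::-1])
E
```

```text
clock 13.25 pos [552.5 -40.3  99.2] yaw 5.58 width 22.7 grip 49.52937662601471 F [-0.2 -0.5 -3. ] tilt [-0.0009 -0.0004] q6 -0.23
turn rz -0.002 shift tool [ 1.4  0.9 22.7]
```

View pics/c6.png

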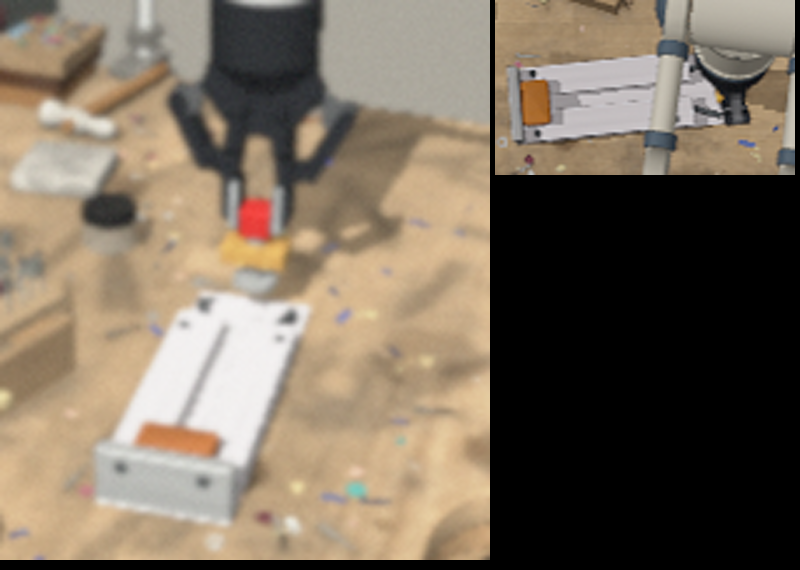

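The side view shows the stop upright at crop (255,245), lined up with the slot. The wax is unmoved at crop (178,440). I'm lowering onto the apron.

>>> move_arm --deltas '[1,1,8,0,0,-0.002,1,0,0,8,0,0,0,1,0,0,4,0,0,0,1,0,0,1.5,0,0,0,1,0,0,0,0,0,0,1]'

```text
clock: 13.85
position: [0.5537, -0.0381, 0.0776]
tool_rot: [[-0.1, 0.995, -0.001], [0.995, 0.1, 0.0], [0.0, -0.001, -1.0]]
wrist_force: [0.2, -0.4, -2.1]
gripper_width: 0.0228
grip_force: 49.6
```

```bash
python3 go.py 549.5 -1 76.8 5.7
```

```text
clock 13.85 pos [553.7 -38.1  77.6] yaw 5.76 width 22.8 grip 49.56875503063202 F [ 0.2 -0.4 -2.1] tilt [-0.0009  0.0001] q6 -0.23
turn rz 0.001 shift tool [37.3 -0.5  0.8]
```

>>> move_arm --deltas '[5,-0.2,0,0,0,0,1,8,-0.3,0,0,0,0,1,8,0,0,0,0,0,1,8,0,0,0,0,0,1,8,0,0,0,0,0,1,8,0,0,0,0,0,1,5,0,0,0,0,0,1,0,0,0,0,0,0,1]'

```text
clock: 14.65
position: [0.5483, 0.0124, 0.0781]
tool_rot: [[-0.101, 0.995, -0.0], [0.995, 0.101, 0.0], [0.0, -0.0, -1.0]]
wrist_force: [0.9, 0.1, -2.1]
gripper_width: 0.0227
grip_force: 49.6
```

```bash
python3 go.py 535.8 136.3 77 5.7
```

```text
clock 14.65 pos [548.3  12.4  78.1] yaw 5.82 width 22.7 grip 49.56843852996826 F [ 0.9  0.1 -2.1] tilt [-0.      0.0001] q6 -0.14
turn rz 0.002 shift tool [124.5  -0.2   1.1]
```

>>> move_arm --deltas '[6,0,0.3,0,0,0.001,1,10,0,0.3,0,0,0.001,1,12,0,0,0,0,0,1,12,0,0,0,0,0,1,12,0,0,0,0,0,1,12,0,0,0,0,0,1,12,0,0,0,0,0,1,12,0,0,0,0,0,1,12,0,0,0,0,0,1,10,0,0,0,0,0,1,6,0,0,0,0,0,1,0,0,0,0,0,0,1]'

```text
clock: 15.85
position: [0.5369, 0.1278, 0.0775]
tool_rot: [[-0.099, 0.995, -0.0], [0.995, 0.099, 0.0], [0.0, -0.0, -1.0]]
wrist_force: [-0.3, 0.4, -1.2]
gripper_width: 0.023
grip_force: 49.6
```

```bash
python3 go.py 535.3 141.3 77 5.7
```

```text
clock 15.85 pos [536.9 127.8  77.5] yaw 5.7 width 23.0 grip 49.56868529319763 F [-0.3  0.4 -1.2] tilt [-0.0001  0.0001] q6 0.07
turn rz 0.0 shift tool [13.6 -0.2  0.5]
```

>>> move_arm --deltas '[2,0,1,0,0,0,1,2,0,0.5,0,0,0,1,1,0,0,0,0,0,1,0,0,0,0,0,0,1]'

```text
clock: 16.25
position: [0.5365, 0.1319, 0.076]
tool_rot: [[-0.098, 0.995, 0.0], [0.995, 0.098, 0.0], [0.0, 0.0, -1.0]]
wrist_force: [-0.4, -0.4, -1.7]
gripper_width: 0.0225
grip_force: 49.5
```

>>> move_arm --deltas '[1,0,0.5,0,0,0,1,1,0,0,0,0,0,1,0,0,0,0,0,0,1]'

```text
clock: 16.55
position: [0.5366, 0.1339, 0.0759]
tool_rot: [[-0.098, 0.995, 0.001], [0.995, 0.098, -0.0], [-0.0, 0.001, -1.0]]
wrist_force: [0.5, -1.7, 1.5]
gripper_width: 0.0228
grip_force: 49.9
```

>>> move_arm --deltas '[1,0,0,0,0,0,1,1,0,0,0,0,0,1,1,0,0,0,0,0,1,1,0,0,0,0,0,1,1,0,0,0,0,0,1,0,0,0,0,0,0,1]'

```text
clock: 17.15
position: [0.5361, 0.139, 0.0759]
tool_rot: [[-0.098, 0.995, 0.001], [0.995, 0.098, -0.0], [-0.0, 0.001, -1.0]]
wrist_force: [-0.2, -3.3, 4.3]
gripper_width: 0.023
grip_force: 50.3
```

>>> move_arm --deltas '[1,0,0,0,0,0,1,0,0,0,0,0,0,1]'

```text
clock: 17.35
position: [0.536, 0.1398, 0.0759]
tool_rot: [[-0.098, 0.995, 0.001], [0.995, 0.098, -0.0], [-0.0, 0.001, -1.0]]
wrist_force: [1.1, -2.9, 4.2]
gripper_width: 0.0228
grip_force: 50.5
```

>>> move_arm --deltas '[1,0,0,0,0,0,1,0,0,0,0,0,0,1]'

```text
clock: 17.55
position: [0.5359, 0.1409, 0.0759]
tool_rot: [[-0.098, 0.995, 0.001], [0.995, 0.098, -0.0], [-0.0, 0.001, -1.0]]
wrist_force: [0.4, -3.7, 5.4]
gripper_width: 0.0232
grip_force: 50.5
```

>>> move_arm --deltas '[1,0,-0.2,0,0,0,1,0,0,0,0,0,0,1]'

```text
clock: 17.75
position: [0.5357, 0.1419, 0.0759]
tool_rot: [[-0.098, 0.995, 0.001], [0.995, 0.098, -0.0], [-0.0, 0.001, -1.0]]
wrist_force: [2.0, -3.9, 5.5]
gripper_width: 0.0231
grip_force: 50.4
```

>>> move_arm --deltas '[1,0,0,0,0,0,1,0,0,0,0,0,0,1]'

```text
clock: 17.95
position: [0.5357, 0.1421, 0.0759]
tool_rot: [[-0.098, 0.995, 0.001], [0.995, 0.098, -0.002], [-0.002, 0.0, -1.0]]
wrist_force: [1.8, -7.2, 4.8]
gripper_width: 0.0229
grip_force: 50.4
```

>>> move_arm --deltas '[1,0,0,0,0,0,1,0,0,0,0,0,0,1]'

```text
clock: 18.15
position: [0.5357, 0.1423, 0.076]
tool_rot: [[-0.097, 0.995, 0.001], [0.995, 0.097, -0.003], [-0.003, 0.0, -1.0]]
wrist_force: [0.7, -9.5, 5.9]
gripper_width: 0.0228
grip_force: 50.5
```

>>> move_arm --deltas '[1,0,0,0,0,0,1,1,0,0,0,0,0,1,1,0,0,0,0,0,1,0,0,0,0,0,0,1,0,0,0,0,0,0,1]'

```text
clock: 18.65
position: [0.5357, 0.1429, 0.0761]
tool_rot: [[-0.096, 0.995, 0.001], [0.995, 0.096, -0.008], [-0.008, 0.0, -1.0]]
wrist_force: [1.1, -17.1, 6.5]
gripper_width: 0.0227
grip_force: 50.6
```

>>> move_arm --deltas '[-1,0,0,0,0,0,1,-1,0,0,0,0,0,1,-1,0,0,0,0,0,1,0,0,0,0,0,0,1]'

```text
clock: 19.05
position: [0.5357, 0.1423, 0.076]
tool_rot: [[-0.097, 0.995, 0.001], [0.995, 0.097, -0.003], [-0.003, 0.001, -1.0]]
wrist_force: [1.3, -8.2, 5.7]
gripper_width: 0.0226
grip_force: 50.5
```

>>> move_arm --deltas '[0,0,0,0,0,0,0.6,0,0,0,0,0,0,0.5,0,0,0,0,0,0,0.4,0,0,0,0,0,0,0.2,0,0,0,0,0,0,0,0,0,0,0,0,0,0,0,0,-5,0,0,0,0,0,0,-15,0,0,0,0,0,0,-30,0,0,0,0,0,0,-40,0,0,0,0,0,0,-40,0,0,0,0]'

```text
clock: 20.15
position: [0.5351, 0.1439, 0.2083]
tool_rot: [[-0.098, 0.995, 0.001], [0.995, 0.098, 0.0], [0.0, 0.001, -1.0]]
wrist_force: [1.1, 0.8, -0.0]
gripper_width: 0.0854
grip_force: 0.0
```

>>> move_arm --deltas '[-20,0,-10,0,0,0,0,-40,0,0,0,0,0,0,-40,0,0,0,0,0,0,-40,0,0,0,0,0,0,-40,0,0,0,0,0,0,-40,0,0,0,0,0,0,-30,0,0,0,0,0,0,-20,0,0,0,0,0,0,0,0,0,0,0,0,0]'

```text
clock: 21.05
position: [0.5618, -0.1274, 0.217]
tool_rot: [[-0.095, 0.995, 0.001], [0.995, 0.095, -0.001], [-0.001, 0.001, -1.0]]
wrist_force: [-0.3, 0.2, 0.3]
gripper_width: 0.0851
grip_force: 0.0
```

```bash
python3 - <<'E'
from h import *
th=np.radians(5.7); ex=np.array([-np.sin(th),np.cos(th)]); ey=np.array([-ex[1],ex[0]]); o=np.array([540.55,88.56])
for n,b in(("top",(200,190,280,245)),("side",(240,190,345,275))):
    p,d=shot(n,n[0]+"7"); h=cv2.cvtColor(p,cv2.COLOR_RGB2HSV).astype(int); H,S,V=h[...,0],h[...,1],h[...,2]
    z=np.zeros(d.shape,bool); z[b[1]:b[3],b[0]:b[2]]=1
    for nm,m,zz in(("wax",(S>150)&(H>=6)&(H<14),.036),("brass",(S>100)&(H>=15)&(H<30)&(V>130),.04),("knob",(S>170)&((H<5)|(H>174)),.068)):
        m=m&z; m=cv2.morphologyEx(m.astype(np.uint8),cv2.MORPH_OPEN,np.ones((2,2))).astype(bool); ys,xs=np.nonzero(m); 
        if len(xs)<5: print(n,nm,len(xs)); continue
        w=onz(n,np.c_[xs,ys],zz)[:,:2]*1000-o; T=np.c_[w@ex,w@ey].astype(np.float32); r=cv2.minAreaRect(T); print(n,nm,len(xs),"centre",np.round(r[0],1),np.round(r[1],1),round(r[2],1),"z",np.median(pts(n,d)[m][:,2]).round(3))
a=cv2.resize(load("s7")[0][170:290,235:345],None,fx=4,fy=4,interpolation=2); b=cv2.resize(load("t7")[0][150:260,145:335],None,fx=1.89,fy=1.89,interpolation=2)
c=np.zeros((480,800,3),np.uint8); c[:a.shape[0],:a.shape[1]]=a; c[:b.shape[0],440:440+b.shape[1]]=b; cv2.imwrite("pics/c7.png",c[:,:,::-1])
p0=load("top0")[0].astype(int); p7=load("t7")[0].astype(int)
for nm,(x0,y0,x1,y1) in dict(tin=(155,165,190,198),pot=(308,152,334,176),tape=(145,230,170,258)).items(): print(nm,abs(p7-p0)[y0:y1,x0:x1].mean().round(1))
E
```

```text
top wax 0
top brass 160 centre [63.5  4.1] [56.1 45.4] 0.2 z 0.037
top knob 69 centre [48.6  5.5] [22.1 21.6] 85.5 z 0.066
side wax 87 centre [80.9  5.2] [15.1 41.7] 0.1 z 0.036
side brass 147 centre [61.6  5.2] [34.9 44.8] 10.2 z 0.039
side knob 99 centre [69.2  6.8] [38.4 18.8] 14.1 z 0.061
tin 3.5
pot 34.0
tape 3.3
```

View pics/c7.png

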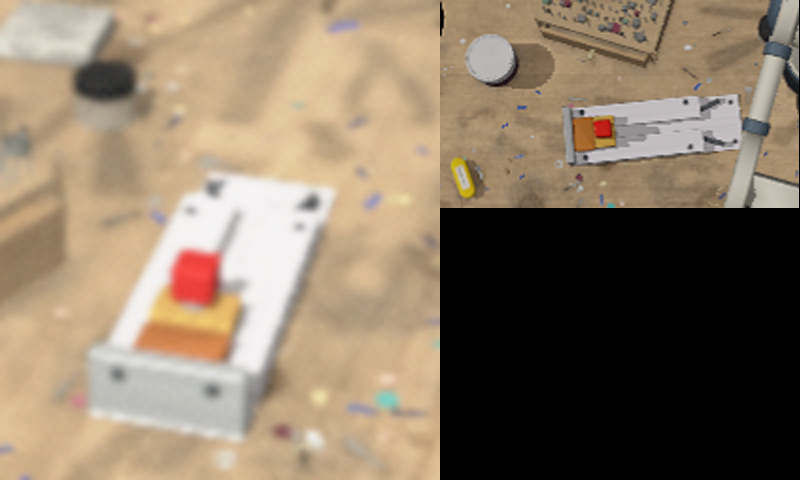

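The view shows the jaw against the wax and the wax against the fence, everything upright, with the tin and tape unchanged. The computed lateral centres differ from what I expected, so I'm checking them with line profiles. The pot region of the top view differs from the first picture, perhaps because of the arm's shadow.

```bash
python3 - <<'E'
from h import *
th=np.radians(5.7); ex=np.array([-np.sin(th),np.cos(th)]); ey=np.array([-ex[1],ex[0]]); o=np.array([540.55,88.56])
def prof(n,f,xs,ys,z):
    p=load(f)[0]; k,D,E=K(n); xs,ys=np.broadcast_arrays(xs,ys); W=np.c_[(o+xs[:,None]*ex+ys[:,None]*ey)/1000,np.full(len(xs),z)]
    q=cv2.projectPoints((W-E[:3,3])@E[:3,:3]*[1,-1,-1],np.zeros(3),np.zeros(3),k,D)[0].astype(np.float32).reshape(1,-1,2)
    c=cv2.remap(p,q[...,0],q[...,1],1); h=cv2.cvtColor(c,cv2.COLOR_RGB2HSV)[0]; return [tuple(map(int,a)) for a in h[:,[0,1,2]]]
def show(t,n,f,xs,ys,z):
    r=prof(n,f,xs,ys,z); k=xs if np.ndim(xs) else ys; print(t); print("  "," ".join(f"{int(a)}:{h}/{s}/{v}" for a,(h,s,v) in zip(k,r)))
X=np.arange(22,112,3.); Y=np.arange(-48,54,3.)
show("top x-line y=-17 z40","top","t7",X,-17.,.038)
show("top x-line y=17","top","t7",X,17.,.038)
show("top x-line y=0 z68","top","t7",X,0.,.068)
show("top y-line x=85 z36","top","t7",85.,Y,.036)
show("top y-line x=60 z40","top","t7",64.,Y,.040)
show("top y-line x=53 z68","top","t7",53.,Y,.068)
show("top bed y-line x=10 z22","top","t7",10.,Y,.022)
show("top0 bed y-line x=10 z22","top","top0",10.,Y,.022)
# pot position before/after by dark lid, depth
for f in("top0","t7"):
    p,d=load(f); m=(p.sum(2)<170); z=np.zeros(m.shape,bool); z[150:180,305:338]=1; m&=z; ys,xs=np.nonzero(m); print(f,m.sum(),xs.mean() if m.any() else 0,ys.mean() if m.any() else 0)
for f in("side0","s7"):
    p,d=load(f); m=(p.sum(2)<200); z=np.zeros(m.shape,bool); z[180:200,248:275]=1; m&=z; ys,xs=np.nonzero(m); print(f,m.sum(),xs.mean() if m.any() else 0,ys.mean() if m.any() else 0)
E
```

```text
top x-line y=-17 z40
   22:165/10/149 25:168/9/143 28:162/9/141 31:156/9/142 34:170/11/137 37:18/91/137 40:20/170/162 43:16/182/165 46:10/198/167 49:10/202/167 52:12/196/161 55:12/194/147 58:14/189/150 61:14/186/156 64:14/186/173 67:15/186/162 70:15/190/148 73:14/193/156 76:15/193/157 79:15/192/159 82:15/191/160 85:15/190/160 88:15/190/161 91:15/189/163 94:15/190/168 97:14/190/134 100:6/11/116 103:0/2/145 106:15/3/152 109:18/8/153
top x-line y=17
   22:173/7/145 25:162/9/147 28:168/9/147 31:165/7/147 34:175/11/142 37:18/95/143 40:20/167/171 43:20/164/183 46:21/164/182 49:20/165/182 52:20/163/182 55:20/161/182 58:21/164/183 61:20/163/183 64:20/164/180 67:18/175/159 70:15/193/148 73:15/193/160 76:15/187/166 79:15/187/168 82:15/190/168 85:15/188/167 88:15/183/169 91:14/180/171 94:15/182/174 97:14/181/134 100:8/9/117 103:90/2/146 106:30/2/153 109:13/15/154
top x-line y=0 z68
   22:170/7/113 25:173/8/124 28:160/6/128 31:158/8/132 34:14/50/133 37:18/169/127 40:7/216/125 43:1/227/174 46:1/227/190 49:1/223/189 52:1/224/190 55:1/224/191 58:1/224/192 61:3/212/194 64:8/193/173 67:15/193/144 70:
[... 2054 characters left out ...]
2/7/187 42:4/13/141 45:15/72/113 48:17/90/141 51:17/85/162
top0 bed y-line x=10 z22
   -48:17/86/160 -45:16/83/147 -42:11/23/177 -39:165/8/195 -36:174/7/196 -33:168/7/196 -30:170/8/198 -27:168/6/197 -24:170/8/196 -21:167/9/195 -18:168/6/197 -15:165/8/199 -12:168/7/189 -9:168/8/156 -6:168/8/162 -3:168/7/191 0:168/6/200 3:170/8/199 6:170/8/199 9:158/5/200 12:168/6/198 15:170/8/196 18:168/6/197 21:167/9/199 24:170/8/198 27:168/7/196 30:168/7/194 33:165/5/197 36:170/8/201 39:168/7/191 42:0/12/145 45:15/70/116 48:17/90/145 51:17/84/166
top0 187 320.7647058823529 164.54010695187165
t7 68 317.5 165.2941176470588
side0 97 260.9381443298969 189.8041237113402
s7 97 260.92783505154637 189.8041237113402
```

```bash
python3 -c "
from rig import robot
print(robot.hand_in())"
```

```text
the job is handed in; nothing more can be done
None
```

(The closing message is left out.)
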